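Clear vegetable scraps from a chopping block into its drawer

ROBOT

A 7-joint arm with a two-finger parallel gripper is mounted at the origin on the work surface. World frame = base frame: x ahead of the robot, y to its left, z up, the work surface at z = 0. Lengths are in m, angles in rad, forces in N, time in s.
With the tool pointing down it reaches from about 0.425 to 0.925 m from the base axis. Payload 6.8 kg.
Tool frame: the origin (TCP) lies midway between the tips of the shut fingers; the grasp point (between the pads) lies 19 mm behind it; z points along the fingers, y is the line along which they close (so a half turn about z gives the same grasp; the last joint's range is limited). The gripper opens to 85 mm and grips with 20 to 120 N. Pads are 22 mm wide; open, the fingers measure 114 mm over their backs; the gripper's body (76 mm by 85 mm) begins 54 mm behind the grasp point. The pads swing forward as they close: fully open they stand 13 mm farther back than shut.
Start: joints at [1.13, 0.477, 0.022, 1.555, -0.011, 1.109, -0.083], TCP at [0.221, -0.638, 0.2] pointing down, gripper open.
Joint ranges: [-2.96, 2.96], [-0.34, 2.1], [-1.41, 1.46], [0.24, 2.44], [-1.37, 4.51], [0.17, 1.92], [-2.96, 2.96]. Speed limits (rad/s): [2.39, 2.39, 3.14, 3.14, 3.14, 3.14, 3.14].

INTERFACE

Orientations are given as a rotation vector (axis times angle).
In Python, from bench import get_state, read_camera, close_job, trace, pinpoint gives the robot as it stands. The module is installed in compiled form; this text tells all that it offers.
- The arm moves only by the tool carry_out, never from a script. Its argument "increments" is a list of rows, each an object of numbers: "tx", "ty", "tz": the shift along the world's x, y, z normalised to -1 to 1, where 1 is 200 mm; "ax", "ay", "az": the turn, a rotation vector about the world's x, y, z normalised to -1 to 1, where 1 is 1.5 rad. A call has 1 to 20 rows; each row is the pose to reach, as a shift and turn from the pose commanded when the call began; what a row does not reach only later rows make up. A row lasts 1/8 s, in which the tool goes at most 62.5 mm and 10.7 degrees, less where a joint would pass 70% of its speed; a pose out of reach is approached as far as the arm can. A call with a number of a shift or a turn outside -1 to 1 is refused whole. A call with a gripper value outside its range is refused whole. "fingers" is the closure, from -1 (fully open) to 1 (shut), set as the call begins (left out, the last holds). The fingers move at their own pace and stop on an object; "newtons" is the grip in N (left out, the last holds). Time passes only in rows, so rows that repeat a pose let the fingers close. It gives the time, the measured TCP pose, the force, the opening and the grip force at its end, in the units of the state.
- get_state(): the state, without advancing time (a new reading comes with each control period).
- read_camera(name): name is "scene" or "top" or "wrist"; returns a dict with "color" (420x560x3 uint8, red, green, blue), "intrinsics" (3x3 intrinsics, pixels), "k1" (the pictures are not rectified: a ray, as slopes to the right and down, at radius r is drawn at 1 + k1 r^2 times it, then the intrinsics apply), "eye" and "attitude" of the camera in the world. Camera axes: x right, y down, z forward; pixel columns grow to the right and rows downward; lengths in m; the calibration is good to about 2 mm. A picture is of the moment at which its call begins. There is no depth.
- close_job(): hands the job in; it is judged then, once.
Trained networks look in a picture, given as the dict that the camera call returned (one of the last four; its "shot" number tells which), for a name from the list of things; names that differ only in an ending like _2 or _b are one class to them, and where a whole thing is asked for, a point or a joint stands for the part that bears it (a point fixed in the world has none). Each returns a list of dicts, best first, with "p" (0 to 1); they miss things now and then, are a little off and sometimes report something else, mostly with a low value. They report only what shows in the picture. A call takes as long as a camera call. They do not tell look-alikes from the thing itself.
- trace(label, picture): "region" (420x560 bool, what is visible of it) and "xy" ([column, row] as shares, 0 to 1, of the picture: columns of its width, rows of its height, amid what is visible of it).
- pinpoint(label, picture): "xy" ([column, row] as shares, 0 to 1, of the picture: columns of its width, rows of its height: a listed point, or the origin of a listed thing).
The state is a dict: "t": time; "joints": joint angles; "qd": joint speeds; "effort": joint torques, N m; "ee_pos": TCP position; "tool_rot": TCP orientation; "wrist_force": force on the tool from outside, world axes, zero at the start; "moment": the same for the moment, N m; "gripper_width": opening from 0.0 (shut) to 1.0 (fully open); "grip_force": force on a finger pad.
Only numpy, scipy, OpenCV 4.12 (cv2) and the standard library are available. Lean on these libraries where they do the work, as an engineer would, in place of code of your own. Each camera call takes 0.05 s, during which the arm holds its last target. There are 200 camera calls.

TASK

Clear up after cooking: pull out the scrap drawer under the chopping block, push or carry the three scraps (the orange squash end, the stripped corn cob and the green broccoli stalk) off the board into the drawer, and then slide the drawer fully home. Leave the tomato and the onion standing where they are on the board, and do not disturb the jar, the pepper mill or the plant on the counter.

Things in the scene. Friction and masses are not known exactly. Their poses are not given: they have to be found in the camera images.
- block: fixed wooden chopping block, 340 mm (its x) by 300 mm (its y) by 100 mm high; origin at the centre of its underside, z up; the flat board top is at z = 100 mm. The scrap drawer slides out of its -x end (front edge of the board at x = -170 mm). The board's underside is 80 mm above the counter: what lies in the drawer must stay below that to let it close.
- drawer (a joint): how far the scrap drawer is pulled out along the block's -x, in m: 0 fully home, 0.17 fully out (stops at both ends); stays where it is left, about 1.5 N friction. It may start slightly ajar. With 0.17 out, the opening between the board's front edge and the drawer's front panel is about 170 mm long and 246 mm wide.
- drawer_handle (a point): middle of the drawer's steel bar handle, a round bar 14 mm thick and 120 mm long, level, parallel to the block's y, 70 mm above the counter and 52 mm out from the drawer's front panel (45 mm free gap behind the bar; posts to the panel at 50 mm either side of the middle). Site axes are the block's: x points into the block. Moves with the drawer.
- drawer_in (a point): centre of the drawer's inner floor, 10 mm above the counter; axes as the block's; moves with the drawer. Inner floor 278 mm (x) by 246 mm (y), side walls 6 mm thick rising 60 mm above the floor; the front panel's top is 78 mm above the counter.
- squash: scrap: cut end of an orange squash, a flat disc 95 mm across and 26 mm thick, too wide to grip; 0.1 to 0.2 kg; origin at the centre of its underside, z up through the disc.
- squash_center (a point): centre of the squash disc, 13 mm above its underside.
- cob: scrap: stripped corn cob, pale yellow, a bar 110 mm long (its x) and 30 mm thick, lying flat; origin at the middle of its underside, z up.
- cob_center (a point): centre of the cob, 15 mm above its underside.
- stalk: scrap: green broccoli stalk, a bar 90 mm long (its x) and 32 mm thick, lying flat; origin at the middle of its underside, z up.
- stalk_center (a point): centre of the stalk, 16 mm above its underside.
- tomato: good red tomato to leave on the board, 56 mm across, 51 mm high with its stem; origin at the centre of its underside.
- onion: good purple onion to leave on the board, 56 mm across, 53 mm high; origin at the centre of its underside.
- jar: brown spice jar with a steel cap standing on the counter, 60 mm across, 90 mm high; origin at the centre of its underside; leave alone.
- mill: dark wooden pepper mill standing on the counter, 56 mm across, 142 mm high; origin at the centre of its underside; leave alone.
- plant: small succulent in a square glass pot on the counter, 60 mm wide, about 106 mm high; origin at the centre of its underside; leave alone.
There are look-alikes about, which are no part of the job. What is meant by the onion is not yellow, and is the larger of those in its own colour. Of the things like the cob, leave any that is pink; of the rest the smaller one is meant.

How it is judged:
On the way, in this order (a step that is already met when the one before it is completed fails the run):
1. the drawer is pulled out by at least 100 mm (value of joint drawer above 0.1 m), for 0.1 s.
2. all three scraps lie in the drawer (x of squash_center in the frame of drawer_in between -0.142 and 0.142 m and y of squash_center in the frame of drawer_in between -0.123 and 0.123 m and z of squash_center in the frame of drawer_in between -0.005 and 0.062 m and x of cob_center in the frame of drawer_in between -0.142 and 0.142 m and y of cob_center in the frame of drawer_in between -0.123 and 0.123 m and z of cob_center in the frame of drawer_in between -0.005 and 0.062 m and x of stalk_center in the frame of drawer_in between -0.142 and 0.142 m and y of stalk_center in the frame of drawer_in between -0.123 and 0.123 m and z of stalk_center in the frame of drawer_in between -0.005 and 0.062 m), for 0.2 s.
At the end, for the whole second after the job is handed in: The drawer is home to within 8 mm, all three scraps are at rest inside it (centres within its walls and no more than 62 mm above its floor), and tomato and onion stand upright on the board within 40 mm of where they started (all of step 2 and value of joint drawer below 0.008 m and distance of each of tomato, onion from where it was at the start of the episode below 0.04 m and angle between each of tomato, onion's own z axis and vertical below 0.3 rad and linear speed of each of squash, cob, stalk below 0.03 m/s); the robot touches nothing.
It fails at once if the tomato or the onion is moved more than 40 mm or tipped over ((distance of tomato from where it was at the start of the episode above 0.04 m or angle between tomato's own z axis and vertical above 0.5 rad) or (distance of onion from where it was at the start of the episode above 0.04 m or angle between onion's own z axis and vertical above 0.5 rad)).
It fails at once if the jar, the pepper mill or the plant is moved more than 50 mm or tipped over ((distance of jar from where it was at the start of the episode above 0.05 m or angle between jar's own z axis and vertical above 0.5 rad) or (distance of mill from where it was at the start of the episode above 0.05 m or angle between mill's own z axis and vertical above 0.5 rad) or (distance of plant from where it was at the start of the episode above 0.05 m or angle between plant's own z axis and vertical above 0.5 rad)).
It also fails if it takes over 72 s, if anything falls off the work surface, if the arm or the gripper's body presses on something with over 40 N, if the wrist force passes 120 N, or if a joint passes its speed limit or range.

## Working session

There is one attempt and no reset: what is moved stays moved. The work goes in short steps, Python scripts to look and compute and a tool call to move; the robot and the scene stay as the last step left them, time stands still between calls to the robot, and variables do not carry over. Pictures are saved under pics/ and viewed, at most 10 in all, crops included, and the job is handed in when it is done.

Besides the shell and the picture viewer there is one more tool, called after "Request:" as name([rows], argument=value, ...), one row to a line, values as JSON. carry_out: Moves the arm, as the interface text tells. Its arguments: {"type":"object","properties":{"increments":{"type":"array"},"fingers":{"type":"number"},"newtons":{"type":"number"}},"required":["increments"]}

```bash
mkdir -p pics; cat > h.py <<'E'
import numpy as np, cv2
from scipy.spatial.transform import Rotation as R
from bench import *
def att(p):
    a=np.array(p['attitude'],float)
    if a.shape==(3,3): return a
    return R.from_rotvec(a).as_matrix() if a.size==3 else R.from_quat(a).as_matrix()
def ray(p,px):
    K=np.array(p['intrinsics']); d=np.array([(px[0]-K[0,2])/K[0,0],(px[1]-K[1,2])/K[1,1]])
    u=d.copy()
    for _ in range(20): u=d/(1+p['k1']*(u@u))
    return att(p)@np.array([u[0],u[1],1.])
def onz(p,px,z):
    r=ray(p,px); e=np.array(p['eye']); return e+r*(z-e[2])/r[2]
def proj(p,X):
    c=att(p).T@(np.array(X,float)-np.array(p['eye'])); u=c[:2]/c[2]; u=u*(1+p['k1']*(u@u)); K=np.array(p['intrinsics'])
    return np.array([K[0,0]*u[0]+K[0,2],K[1,1]*u[1]+K[1,2]])
def save(p,n): cv2.imwrite('pics/'+n,p['color'][:,:,::-1])
E
python3 - <<'E'
from h import *
s=get_state(); print(s['t'],s['ee_pos'],s['tool_rot'],s['gripper_width'])
a=read_camera('top'); b=read_camera('scene'); save(a,'top0.png'); save(b,'scene0.png')
for p in(a,b): print(p['eye'],p['attitude'],p['intrinsics'],p['k1'])
for l in ['block','drawer_handle','drawer_in','squash_center','cob_center','stalk_center','tomato','onion','jar','mill','plant']:
    for n,p in(('top',a),('scene',b)):
        print(l,n,[(np.round(np.array(d['xy'])*[560,420]).tolist(),round(d['p'],2)) for d in pinpoint(l,p)[:4]])
E
```

```text
0.0 [ 0.22026642 -0.63734087  0.19870096] [-3.09638423e+00 -5.20080701e-01  7.21777037e-04] 1.0007046761288605
[ 0.21493567 -0.00491467  1.42355882] [-2.13932544  2.07926748 -0.22078776] [[449.44691476   0.         274.57055332]
 [  0.         449.44691476 207.49040498]
 [  0.           0.           1.        ]] 0.049832511725642924
[ 1.1577112  -0.59031535  0.70855976] [-2.0465488  -0.88650119  0.46596745] [[394.07009452   0.         280.50648874]
 [  0.         394.07009452 208.35142457]
 [  0.           0.           1.        ]] 0.018603965213001394
block top []
block scene []
drawer_handle top [([300.0, 193.0], 0.9)]
drawer_handle scene [([268.0, 230.0], 0.64)]
drawer_in top [([115.0, 222.0], 0.68)]
drawer_in scene []
squash_center top [([251.0, 174.0], 0.85)]
squash_center scene []
cob_center top [([200.0, 290.0], 0.85), ([369.0, 227.0], 0.7), ([227.0, 202.0], 0.57), ([247.0, 212.0], 0.55)]
cob_center scene [([287.0, 183.0], 0.8), ([281.0, 166.0], 0.78), ([182.0, 271.0], 0.73)]
stalk_center top [([190.0, 197.0], 0.59)]
stalk_center scene [([342.0, 169.0], 0.84)]
tomato top [([192.0, 230.0], 0.56)]
tomato scene [([323.0, 161.0], 0.5), ([370.0, 187.0], 0.33)]
onion top [([194.0, 169.0], 0.71), ([221.0, 136.0], 0.56), ([178.0, 133.0], 0.46)]
onion scene [([422.0, 224.0], 0.79), ([367.0, 186.0], 0.7), ([389.0, 242.0], 0.62)]
jar top [([150.0, 182.0], 0.84)]
jar scene [([393.0, 185.0], 0.57), ([326.0, 206.0], 0.32)]
mill top [([438.0, 204.0], 0.89)]
mill scene [([104.0, 349.0], 0.64)]
plant top [([116.0, 221.0], 0.68)]
plant scene [([370.0, 166.0], 0.92)]
```

```bash
python3 -c "
import cv2
a=cv2.imread('pics/top0.png');cv2.imwrite('pics/top0b.png',cv2.resize(a,(800,600),interpolation=cv2.INTER_CUBIC))
b=cv2.imread('pics/scene0.png');cv2.imwrite('pics/scene0b.png',cv2.resize(b,(800,600),interpolation=cv2.INTER_CUBIC))"
```

```text
(no output)
```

View pics/top0b.png

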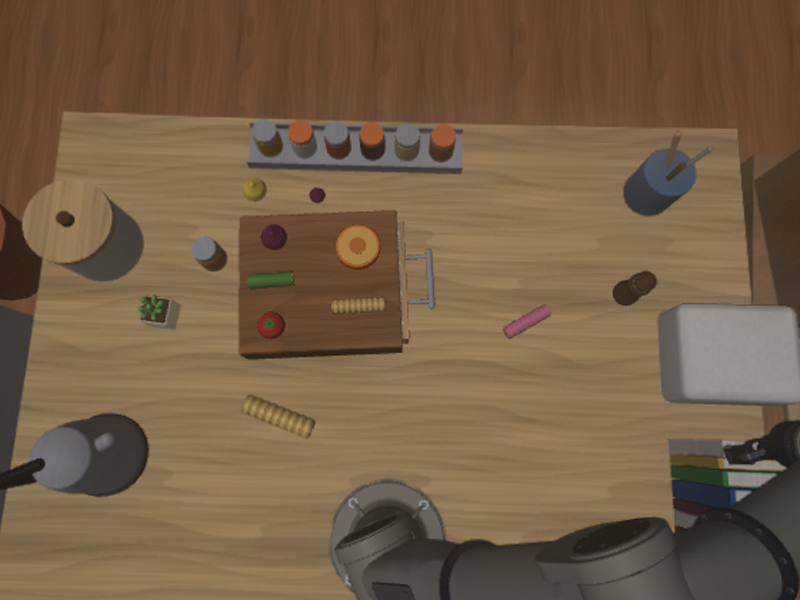

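View pics/scene0b.png

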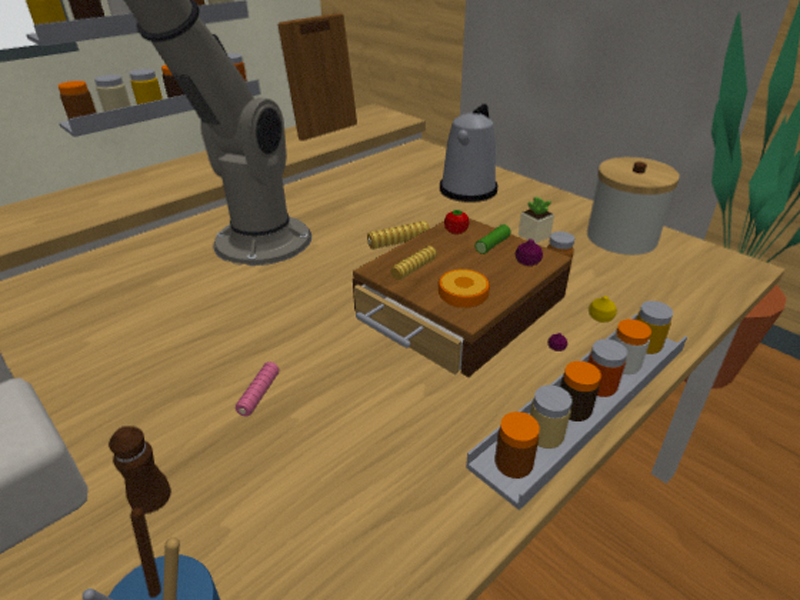

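The top view (800-wide) shows the block at (240–405, 212–355) with its handle to the right at (430,278), so the drawer opens along world -y. Squash is at (357,246), the small yellow cob at (358,305), the stalk at (271,280), the large purple onion at (273,237) and the tomato at (270,325). The pink and large yellow cobs are off the block.

```bash
cat > m.py <<'E'
from h import *
import sys
a=read_camera('top')
print('t',get_state()['t'])
for l,z in [('squash_center',.113),('cob_center',.115),('stalk_center',.116),('tomato',.125),('onion',.125),('drawer_handle',.07),('jar',.045),('mill',.07),('plant',.05)]:
    for d in trace(l,a)[:4]:
        m=d['region'].astype(np.uint8); 
        ys,xs=np.nonzero(m); 
        if len(xs)<8: continue
        P=np.array([onz(a,(x,y),z)[:2] for x,y in zip(xs,ys)]).astype(np.float32)
        (c,sz,an)=cv2.minAreaRect(P)
        print(l,round(d['p'],2),'px',np.round([xs.mean(),ys.mean()]),'mean',P.mean(0).round(3),'rect',np.round(c,3),np.round(sz,3),round(an,1))
E
python3 m.py; python3 - <<'E'
from h import *
a=read_camera('top')
for c in [(240,216),(397,210),(404,349),(241,354)]:
    print(onz(a,np.array(c)*.7,.1).round(3))
for c in [(430,252),(433,306)]: print('h',onz(a,np.array(c)*.7,.07).round(3))
print(onz(a,(300,193),.07))
E
```

```text
t 1.25
squash_center 0.7 px [250. 172.] mean [0.601 0.079] rect [0.602 0.079] [0.098 0.091] 1.9
cob_center 0.81 px [195. 291.] mean [0.245 0.223] rect [0.245 0.223] [0.146 0.04 ] 70.2
cob_center 0.73 px [250. 213.] mean [0.474 0.073] rect [0.475 0.073] [0.03 0.11] 4.5
cob_center 0.7 px [367. 225.] mean [ 0.448 -0.271] rect [ 0.449 -0.274] [0.03  0.105] 28.2
stalk_center 0.64 px [189. 196.] mean [0.523 0.257] rect [0.523 0.257] [0.031 0.093] 6.2
tomato 0.79 px [190. 227.] mean [0.426 0.248] rect [0.426 0.248] [0.051 0.05 ] 3.7
onion 0.76 px [177. 133.] mean [0.718 0.304] rect [0.718 0.304] [0.049 0.046] 3.8
onion 0.63 px [192. 166.] mean [0.614 0.255] rect [0.614 0.255] [0.053 0.052] 48.9
onion 0.51 px [221. 136.] mean [0.71 0.17] rect [0.711 0.17 ] [0.032 0.027] 2.8
drawer_handle 0.86 px [288. 196.] mean [ 0.542 -0.039] rect [ 0.543 -0.049] [0.267 0.077] 5.1
drawer_handle 0.68 px [111. 218.] mean [0.457 0.497] rect [0.457 0.499] [0.086 0.068] 80.1
jar 0.58 px [146. 177.] mean [0.596 0.412] rect [0.596 0.413] [0.089 0.06 ] 49.4
mill 0.87 px [443. 201.] mean [ 0.539 -0.515] rect [ 0.539 -0.517] [0.051 0.099] 28.1
mill 0.29 px [250. 213.] mean [0.485 0.077] rect [0.483 0.077] [0.028 0.111] 1.6
mill 0.26 px [287. 195.] mean [ 0.546 -0.036] rect [ 0.541 -0.048] [0.264 0.073] 4.2
plant 0.76 px [111. 218.] mean [0.461 0.506] rect [0.461 0.506] [0.077 0.066] 84.6
[0.666 0.335 0.1  ]
[ 0.69  -0.003  0.1  ]
[ 0.387 -0.026  0.1  ]
[0.367 0.31  0.1  ]
h [ 0.606 -0.078  0.07 ]
h [ 0.486 -0.086  0.07 ]
[ 0.55230213 -0.07558265  0.07      ]
```

Request:
carry_out([
  {"tx": 0.6,"ty": 1,"az": -0.176},
  {"tx": 0.6,"ty": 1,"az": -0.176},
  {"tx": 0.6,"ty": 1,"az": -0.176},
  {"tx": 0.6,"ty": 1,"az": -0.176},
  {"tx": 0.6,"ty": 1,"az": -0.176},
], fingers=-0.06, newtons=40)

```text
validation failed for argument at $.in...
```

Request:
carry_out([
  {"tx": 0.6,"ty": 1},
  {"tx": 0.6,"ty": 1},
  {"tx": 0.6,"ty": 1},
  {"tx": 0.6,"ty": 1},
  {"tx": 0.6,"ty": 1},
])

```text
validation failed for argument at $.in...
```

Request:
carry_out([
  {"tx": 0.6,"ty": 1.0,"tz": 0.0,"ax": 0.0,"ay": 0.0,"az": -0.176},
  {"tx": 0.6,"ty": 1.0,"tz": 0.0,"ax": 0.0,"ay": 0.0,"az": -0.176},
  {"tx": 0.6,"ty": 1.0,"tz": 0.0,"ax": 0.0,"ay": 0.0,"az": -0.176},
  {"tx": 0.6,"ty": 1.0,"tz": 0.0,"ax": 0.0,"ay": 0.0,"az": -0.176},
  {"tx": 0.6,"ty": 1.0,"tz": 0.0,"ax": 0.0,"ay": 0.0,"az": -0.176},
], fingers=-0.06, newtons=40)

```text
t: 2.38
ee_pos: [0.3436, -0.4343, 0.2]
tool_rot: [-3.138, -0.119, -0.002]
wrist_force: [-0.4, -0.2, 0.6]
gripper_width: 0.531
grip_force: 0.0
```

Request:
carry_out([
  {"tx": 0.5,"ty": 0.88,"tz": 0,"ax": 0,"ay": 0,"az": 0},
  {"tx": 0.5,"ty": 0.88,"tz": 0,"ax": 0,"ay": 0,"az": 0},
  {"tx": 0.5,"ty": 0.88,"tz": 0,"ax": 0,"ay": 0,"az": 0},
  {"tx": 0.5,"ty": 0.88,"tz": 0,"ax": 0,"ay": 0,"az": 0},
])

```text
t: 2.88
ee_pos: [0.4426, -0.2588, 0.2]
tool_rot: [-3.139, -0.117, -0.002]
wrist_force: [0.4, -0.7, 0.3]
gripper_width: 0.529
grip_force: 0.0
```

Request:
carry_out([
  {"tx": 0.5,"ty": 0.88,"tz": 0,"ax": 0,"ay": 0,"az": 0},
  {"tx": 0.5,"ty": 0.88,"tz": 0,"ax": 0,"ay": 0,"az": 0},
  {"tx": 0.5,"ty": 0.88,"tz": 0,"ax": 0,"ay": 0,"az": 0},
  {"tx": 0.5,"ty": 0.88,"tz": -0.2,"ax": 0,"ay": 0,"az": 0},
  {"tx": 0.5,"ty": 0.88,"tz": -0.4,"ax": 0,"ay": 0,"az": 0},
  {"tx": 0.5,"ty": 0.88,"tz": -0.4,"ax": 0,"ay": 0,"az": 0},
])

```text
t: 3.62
ee_pos: [0.538, -0.0875, 0.1171]
tool_rot: [-3.14, -0.105, 0.01]
wrist_force: [-0.4, -0.4, 0.6]
gripper_width: 0.53
grip_force: 0.0
```

```bash
python3 - <<'E'
from h import *
a=read_camera('wrist'); s=get_state(); save(a,'w0.png'); print(s['ee_pos'],s['tool_rot'],s['wrist_force'],a['eye'],a['attitude'])
for d in pinpoint('drawer_handle',a): print(d, onz(a,np.array(d['xy'])*[560,420],.07))
for d in trace('drawer_handle',a)[:1]:
    print(d['p'],d['region'].sum())
E
```

```text
[ 0.53973836 -0.08762668  0.11913729] [ 3.13951601  0.10480488 -0.00405997] [-0.07878922  0.04908687  1.0274734 ] [ 0.62135193 -0.08305959  0.2902208 ] [ 2.10715556 -1.97197629 -0.32700377]
{'xy': [0.4696, 0.485], 'p': 0.74} [ 0.54995881 -0.07686504  0.07      ]
0.75 20190
```

View pics/w0.png

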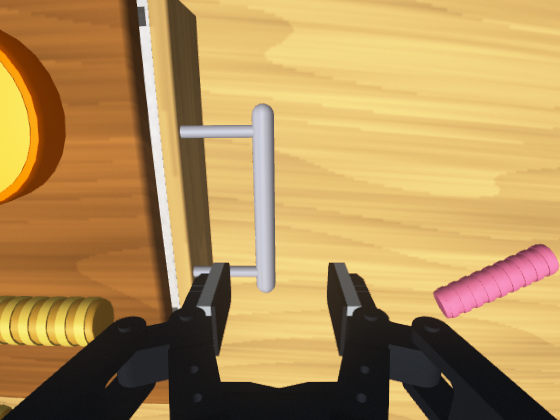

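Wrist view: the bar runs from (262,105) to (266,290), middle (263,203), with the fingers straddling it slightly low at (280,285). The measured handle is (0.550, -0.077), so a correction of about 10 mm in x and y, then down.

Request:
carry_out([
  {"tx": 0.05,"ty": 0.05,"tz": 0,"ax": 0,"ay": 0,"az": 0},
  {"tx": 0.05,"ty": 0.05,"tz": -0.15,"ax": 0,"ay": 0,"az": 0},
  {"tx": 0.05,"ty": 0.05,"tz": -0.3,"ax": 0,"ay": 0,"az": 0},
  {"tx": 0.05,"ty": 0.05,"tz": -0.35,"ax": 0,"ay": 0,"az": 0},
  {"tx": 0.05,"ty": 0.05,"tz": -0.35,"ax": 0,"ay": 0,"az": 0},
])

```text
t: 4.4
ee_pos: [0.5511, -0.0756, 0.0501]
tool_rot: [-3.14, -0.108, -0.001]
wrist_force: [0.2, 0.4, 0.1]
gripper_width: 0.531
grip_force: 0.0
```

Request:
carry_out([
  {"tx": 0,"ty": 0,"tz": 0,"ax": 0,"ay": 0,"az": 0},
  {"tx": 0,"ty": 0,"tz": 0,"ax": 0,"ay": 0,"az": 0},
  {"tx": 0,"ty": 0,"tz": 0,"ax": 0,"ay": 0,"az": 0},
  {"tx": 0,"ty": 0,"tz": 0,"ax": 0,"ay": 0,"az": 0},
], fingers=1)

```text
t: 4.9
ee_pos: [0.5506, -0.076, 0.05]
tool_rot: [3.14, 0.108, 0.001]
wrist_force: [-0.2, -0.5, 0.7]
gripper_width: 0.001
grip_force: 0.0
```

```bash
python3 - <<'E'
from h import *
a=read_camera('wrist'); s=get_state(); save(a,'w1.png'); print(s['ee_pos'],s['gripper_width'],s['grip_force'])
b=read_camera('scene'); cv2.imwrite('pics/s1.png',cv2.resize(b['color'][180:290,220:370,::-1],None,fx=3,fy=3)); 
i=cv2.resize(b['color'][180:290,220:370,::-1],(480,352)); w=cv2.resize(a['color'][:,:,::-1],(469,352)); cv2.imwrite('pics/c1.png',cv2.resize(np.hstack([w,i]),(800,297)))
E
```

```text
[ 0.55060355 -0.07603273  0.0498807 ] -0.0010471875872442912 0.0
```

View pics/c1.png

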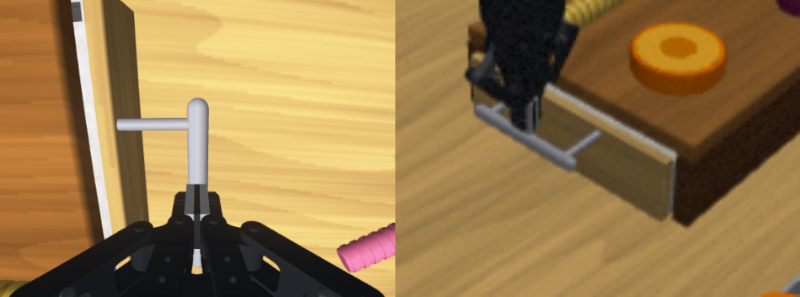

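Left: the fingers stand right at the bar around (198,215). Right: they are at the bar in front of the panel at (520,120). The width reads shut, so it is unclear whether the bar is held. I'll try a short pull and check.

Request:
carry_out([
  {"tx": 0.01,"ty": -0.1,"tz": 0,"ax": 0,"ay": 0,"az": 0},
  {"tx": 0.02,"ty": -0.25,"tz": 0,"ax": 0,"ay": 0,"az": 0},
  {"tx": 0.02,"ty": -0.25,"tz": 0,"ax": 0,"ay": 0,"az": 0},
])

```text
t: 5.38
ee_pos: [0.5543, -0.129, 0.0496]
tool_rot: [3.139, 0.101, -0.0]
wrist_force: [-0.3, 0.7, -0.6]
gripper_width: -0.002
grip_force: 0.0
```

```bash
python3 - <<'E'
from h import *
s=get_state(); print(s['ee_pos'],s['gripper_width'],s['grip_force'],s['wrist_force'])
a=read_camera('wrist');b=read_camera('scene')
for p in (a,b):
  for d in pinpoint('drawer_handle',p): print(d['p'],np.array(d['xy'])*[560,420], onz(p,np.array(d['xy'])*[560,420],.07))
x=a['color'][190:400,170:390,::-1]; i=b['color'][170:300,200:370,::-1]
cv2.imwrite('pics/c2.png',np.hstack([cv2.resize(x,(390,372)),cv2.resize(i,(400,372))]))
E
```

```text
[ 0.55426926 -0.12903016  0.0496036 ] -0.0017591995547640224 0.0 [-0.34279989  0.66388541 -0.58887966]
0.7 [175.784 271.782] [ 0.54896054 -0.07788305  0.07      ]
0.9 [265.328 229.32 ] [ 0.54112681 -0.07690501  0.07      ]
```

View pics/c2.png

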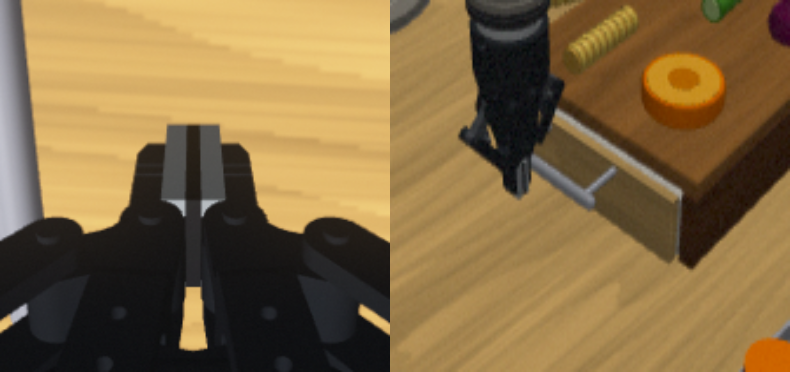

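```bash
python3 - <<'E'
from h import *
s=get_state(); b=read_camera('scene'); t=read_camera('top'); w=read_camera('wrist'); e=s['ee_pos']
for dz in (0,.02,.03,.04): print(dz,proj(b,e+[0,0,dz]),proj(t,e+[0,0,dz]),proj(w,e+[0,0,dz]))
# wrist-vs-static check on the handle & others
for l,z in (('drawer_handle',.07),('squash_center',.113),('cob_center',.115)):
  for n,p in(('s',b),('t',t),('w',w)):
    for d in pinpoint(l,p)[:3]:
      px=np.array(d['xy'])*[560,420]; print(l,n,round(d['p'],2),px.round(),onz(p,px,z).round(3))
save(b,'sx.png')
E
```

```text
0 [254.85589869 246.07806406] [315.2746767  194.29652694] [277.12118062 251.01489231]
0.02 [254.49637237 240.03301133] [315.85303673 192.7632442 ] [276.89338709 268.10857785]
0.03 [254.3133473  236.95721904] [316.14837519 191.9803245 ] [276.75996459 278.1299942 ]
0.04 [254.12809305 233.84504853] [316.44793712 191.18624206] [276.61043553 289.36949946]
drawer_handle s 0.94 [268. 232.] [ 0.554 -0.081  0.07 ]
drawer_handle s 0.67 [366. 182.] [0.579 0.301 0.07 ]
drawer_handle t 0.77 [301. 195.] [ 0.547 -0.078  0.07 ]
drawer_handle t 0.42 [190. 199.] [0.522 0.265 0.07 ]
drawer_handle w 0.76 [183. 271.] [ 0.549 -0.077  0.07 ]
squash_center s 0.97 [324. 201.] [0.598 0.082 0.113]
squash_center t 0.89 [250. 176.] [0.589 0.08  0.113]
cob_center s 0.72 [179. 272.] [ 0.57  -0.341  0.115]
cob_center t 0.57 [197. 291.] [0.246 0.216 0.115]
cob_center t 0.55 [117. 222.] [0.439 0.464 0.115]
cob_center t 0.54 [247. 212.] [0.48  0.082 0.115]
cob_center w 0.72 [492. 345.] [ 0.55  -0.212  0.115]
```

The fingers missed: the handle stays at y = -0.077 and the fingertips look some 10–30 mm higher than the reported TCP. I'll reopen, go back and grip deeper.

Request:
carry_out([
  {"tx": 0,"ty": 0,"tz": 0.15,"ax": 0,"ay": 0,"az": 0},
  {"tx": 0,"ty": 0,"tz": 0.3,"ax": 0,"ay": 0,"az": 0},
  {"tx": -0.02,"ty": 0.25,"tz": 0.3,"ax": 0,"ay": 0,"az": 0},
  {"tx": -0.02,"ty": 0.25,"tz": 0.3,"ax": 0,"ay": 0,"az": 0},
  {"tx": -0.02,"ty": 0.25,"tz": 0.2,"ax": 0,"ay": 0,"az": 0},
  {"tx": -0.02,"ty": 0.25,"tz": 0.1,"ax": 0,"ay": 0,"az": 0},
  {"tx": -0.02,"ty": 0.25,"tz": 0,"ax": 0,"ay": 0,"az": 0},
  {"tx": -0.02,"ty": 0.25,"tz": -0.06,"ax": 0,"ay": 0,"az": 0},
  {"tx": -0.02,"ty": 0.25,"tz": -0.12,"ax": 0,"ay": 0,"az": 0},
  {"tx": -0.02,"ty": 0.25,"tz": -0.12,"ax": 0,"ay": 0,"az": 0},
], fingers=-0.06)

```text
t: 7.42
ee_pos: [0.55, -0.0761, 0.025]
tool_rot: [-3.14, -0.108, 0.002]
wrist_force: [-0.9, -0.7, 0.1]
gripper_width: 0.529
grip_force: 0.0
```

Request:
carry_out([
  {"tx": 0,"ty": 0,"tz": 0,"ax": 0,"ay": 0,"az": 0},
  {"tx": 0,"ty": 0,"tz": 0,"ax": 0,"ay": 0,"az": 0},
  {"tx": 0,"ty": 0,"tz": 0,"ax": 0,"ay": 0,"az": 0},
  {"tx": 0,"ty": 0,"tz": 0,"ax": 0,"ay": 0,"az": 0},
], fingers=1)

```text
t: 7.92
ee_pos: [0.5511, -0.0761, 0.0264]
tool_rot: [3.139, 0.108, 0.002]
wrist_force: [-1.3, -0.8, 6.0]
gripper_width: 0.145
grip_force: 39.2
```

Bar is held now (39 N). Pull out.

Request:
carry_out([
  {"tx": 0.01,"ty": -0.12,"tz": 0,"ax": 0,"ay": 0,"az": 0},
  {"tx": 0.02,"ty": -0.3,"tz": 0,"ax": 0,"ay": 0,"az": 0},
  {"tx": 0.035,"ty": -0.5,"tz": 0,"ax": 0,"ay": 0,"az": 0},
  {"tx": 0.05,"ty": -0.7,"tz": 0,"ax": 0,"ay": 0,"az": 0},
  {"tx": 0.055,"ty": -0.8,"tz": 0,"ax": 0,"ay": 0,"az": 0},
  {"tx": 0.055,"ty": -0.8,"tz": 0,"ax": 0,"ay": 0,"az": 0},
  {"tx": 0.055,"ty": -0.8,"tz": 0,"ax": 0,"ay": 0,"az": 0},
])

```text
t: 8.8
ee_pos: [0.5622, -0.2312, 0.0264]
tool_rot: [-3.135, -0.113, -0.0]
wrist_force: [-2.3, 9.3, 10.0]
gripper_width: 0.145
grip_force: 41.2
```

```bash
python3 - <<'E'
from h import *
s=get_state(); print(s['ee_pos'],s['gripper_width'],s['grip_force'],s['wrist_force'])
a=read_camera('wrist');b=read_camera('top');c=read_camera('scene')
for p in (a,b,c):
  for d in pinpoint('drawer_handle',p): print(d['p'],np.array(d['xy'])*[560,420], onz(p,np.array(d['xy'])*[560,420],.07))
E
```

```text
[ 0.56224676 -0.23123298  0.0264419 ] 0.1445846540574279 41.2167763710022 [-2.32381848  9.28406819 10.00203227]
0.66 [277.424 298.998] [ 0.55956926 -0.23192745  0.07      ]
0.91 [354.312 190.596] [ 0.56472358 -0.2436541   0.07      ]
0.34 [283.976 200.508] [ 0.52700873 -0.0264974   0.07      ]
0.83 [221.592 259.518] [ 0.55608891 -0.22708593  0.07      ]
```

Request:
carry_out([
  {"tx": 0,"ty": 0.02,"tz": 0,"ax": 0,"ay": 0,"az": 0},
  {"tx": 0,"ty": 0.02,"tz": 0,"ax": 0,"ay": 0,"az": 0},
  {"tx": 0,"ty": 0.02,"tz": 0,"ax": 0,"ay": 0,"az": 0},
  {"tx": 0,"ty": 0.02,"tz": 0.2,"ax": 0,"ay": 0,"az": 0},
  {"tx": 0,"ty": 0.02,"tz": 0.5,"ax": 0,"ay": 0,"az": 0},
  {"tx": 0,"ty": 0.02,"tz": 0.8,"ax": 0,"ay": 0,"az": 0.3},
  {"tx": 0.08,"ty": 0.4,"tz": 0.85,"ax": 0,"ay": 0,"az": 0.5},
  {"tx": 0.08,"ty": 0.7,"tz": 0.85,"ax": 0,"ay": 0,"az": 0.7},
  {"tx": 0.08,"ty": 1,"tz": 0.85,"ax": 0,"ay": 0,"az": 0.85},
], fingers=-0.2)

```text
t: 10.22
ee_pos: [0.5776, -0.0452, 0.196]
tool_rot: [2.878, 1.257, 0.001]
wrist_force: [0.1, 0.1, -0.2]
gripper_width: 0.598
grip_force: 0.0
```

Request:
carry_out([
  {"tx": 0.1,"ty": 0.3,"tz": 0,"ax": 0,"ay": 0,"az": 0.15},
  {"tx": 0.1,"ty": 0.6,"tz": 0,"ax": 0,"ay": 0,"az": 0.19},
  {"tx": 0.1,"ty": 0.9,"tz": 0,"ax": 0,"ay": 0,"az": 0.19},
  {"tx": 0.1,"ty": 1,"tz": 0,"ax": 0,"ay": 0,"az": 0.19},
  {"tx": 0.1,"ty": 1,"tz": 0,"ax": 0,"ay": 0,"az": 0.19},
  {"tx": 0.1,"ty": 1,"tz": 0,"ax": 0,"ay": 0,"az": 0.19},
])

```text
t: 10.98
ee_pos: [0.5979, 0.1507, 0.1953]
tool_rot: [2.677, 1.642, -0.002]
wrist_force: [-0.3, 0.1, -0.5]
gripper_width: 0.599
grip_force: 0.0
```

```bash
python3 m.py; python3 - <<'E'
from h import *
s=get_state(); print(s['ee_pos'],s['tool_rot'],R.from_rotvec(s['tool_rot']).as_matrix()[:,1],s['joints'],s['gripper_width'])
E
```

```text
t 11.025
cob_center 0.77 px [194. 291.] mean [0.246 0.224] rect [0.246 0.224] [0.148 0.04 ] 70.3
cob_center 0.54 px [368. 225.] mean [ 0.451 -0.276] rect [ 0.451 -0.276] [0.029 0.106] 30.9
cob_center 0.39 px [237. 214.] mean [0.47  0.113] rect [0.472 0.111] [0.024 0.033] 1.6
stalk_center 0.6 px [190. 196.] mean [0.524 0.256] rect [0.524 0.257] [0.032 0.093] 5.9
tomato 0.75 px [190. 227.] mean [0.427 0.247] rect [0.427 0.247] [0.054 0.052] 3.7
onion 0.83 px [192. 166.] mean [0.613 0.255] rect [0.613 0.255] [0.057 0.051] 3.5
onion 0.65 px [177. 133.] mean [0.716 0.304] rect [0.716 0.304] [0.045 0.046] 1.9
drawer_handle 0.93 px [315. 190.] mean [ 0.565 -0.121] rect [ 0.547 -0.127] [0.274 0.228] 5.7
jar 0.89 px [146. 178.] mean [0.595 0.412] rect [0.594 0.411] [0.089 0.06 ] 47.2
jar 0.65 px [111. 218.] mean [0.461 0.507] rect [0.461 0.508] [0.087 0.068] 82.0
mill 0.79 px [444. 201.] mean [ 0.539 -0.516] rect [ 0.539 -0.517] [0.05  0.103] 30.2
mill 0.27 px [192. 166.] mean [0.631 0.266] rect [0.631 0.266] [0.056 0.053] 3.5
plant 0.96 px [111. 218.] mean [0.46  0.505] rect [0.46  0.507] [0.087 0.067] 82.0
[0.59749471 0.15338012 0.19571609] [2.67533739e+00 1.64671656e+00 1.21886802e-04] [ 8.92790602e-01 -4.50471896e-01  1.08284072e-04] [ 0.05845769  0.44091194 -0.54989423  1.67569359  0.25346763  1.09661519
 -1.03271699] 0.598561283642093
```

Request:
carry_out([
  {"tx": -0.02,"ty": 0.06,"tz": 0,"ax": 0,"ay": 0,"az": 0.12},
  {"tx": -0.02,"ty": 0.06,"tz": 0,"ax": 0,"ay": 0,"az": 0.24},
  {"tx": -0.02,"ty": 0.06,"tz": 0,"ax": 0,"ay": 0,"az": 0.358},
  {"tx": -0.02,"ty": 0.06,"tz": -0.2,"ax": 0,"ay": 0,"az": 0.358},
  {"tx": -0.02,"ty": 0.06,"tz": -0.38,"ax": 0,"ay": 0,"az": 0.358},
  {"tx": -0.02,"ty": 0.06,"tz": -0.45,"ax": 0,"ay": 0,"az": 0.358},
  {"tx": -0.02,"ty": 0.06,"tz": -0.45,"ax": 0,"ay": 0,"az": 0.358},
])

```text
t: 12.35
ee_pos: [0.5931, 0.1655, 0.1053]
tool_rot: [-2.142, -2.297, 0.002]
wrist_force: [1.0, -0.2, 0.1]
gripper_width: 0.601
grip_force: 0.0
```

Request:
carry_out([
  {"tx": 0,"ty": 0,"tz": -0.04,"ax": 0,"ay": 0,"az": 0},
  {"tx": 0,"ty": 0,"tz": -0.08,"ax": 0,"ay": 0,"az": 0},
  {"tx": 0,"ty": 0,"tz": -0.08,"ax": 0,"ay": 0,"az": 0},
])

```text
t: 12.72
ee_pos: [0.5932, 0.1654, 0.0893]
tool_rot: [-2.142, -2.298, 0.001]
wrist_force: [0.1, 0.1, -0.9]
gripper_width: 0.598
grip_force: 0.0
```

Request:
carry_out([
  {"tx": 0,"ty": 0,"tz": -0.03,"ax": 0,"ay": 0,"az": 0},
  {"tx": 0,"ty": 0,"tz": -0.06,"ax": 0,"ay": 0,"az": 0},
  {"tx": 0,"ty": 0,"tz": -0.06,"ax": 0,"ay": 0,"az": 0},
])

```text
t: 13.1
ee_pos: [0.593, 0.1654, 0.077]
tool_rot: [-2.142, -2.297, 0.002]
wrist_force: [0.4, -0.6, -0.9]
gripper_width: 0.597
grip_force: 0.0
```

Request:
carry_out([
  {"tx": 0,"ty": 0,"tz": -0.03,"ax": 0,"ay": 0,"az": 0},
  {"tx": 0,"ty": 0,"tz": -0.04,"ax": 0,"ay": 0,"az": 0},
])

```text
t: 13.35
ee_pos: [0.5932, 0.1655, 0.0692]
tool_rot: [-2.142, -2.298, 0.001]
wrist_force: [-0.2, 1.1, -0.2]
gripper_width: 0.601
grip_force: 0.0
```

Request:
carry_out([
  {"tx": 0,"ty": 0,"tz": -0.025,"ax": 0,"ay": 0,"az": 0},
  {"tx": 0.01,"ty": -0.12,"tz": -0.025,"ax": 0,"ay": 0,"az": 0},
  {"tx": 0.02,"ty": -0.22,"tz": -0.025,"ax": 0,"ay": 0,"az": 0},
  {"tx": 0.02,"ty": -0.32,"tz": -0.025,"ax": 0,"ay": 0,"az": 0},
  {"tx": 0.03,"ty": -0.4,"tz": -0.025,"ax": 0,"ay": 0,"az": 0},
])

```text
t: 13.98
ee_pos: [0.5998, 0.0856, 0.0653]
tool_rot: [-2.142, -2.297, -0.003]
wrist_force: [-0.7, 5.0, 4.9]
gripper_width: 0.6
grip_force: 3.2
```

```bash
python3 m.py | head -5; python3 - <<'E'
from h import *
a=read_camera('scene'); save(a,'s3.png'); x=a['color'][130:330,180:460,::-1]; cv2.imwrite('pics/c3.png',cv2.resize(x,(784,560)))
E
```

```text
t 14.025
cob_center 0.74 px [194. 291.] mean [0.246 0.224] rect [0.245 0.224] [0.147 0.041] 69.4
cob_center 0.64 px [251. 214.] mean [0.474 0.072] rect [0.474 0.073] [0.033 0.11 ] 7.0
cob_center 0.56 px [375. 220.] mean [ 0.464 -0.296] rect [ 0.464 -0.296] [0.028 0.057] 30.2
stalk_center 0.64 px [189. 196.] mean [0.523 0.257] rect [0.524 0.257] [0.03  0.093] 7.3
```

View pics/c3.png

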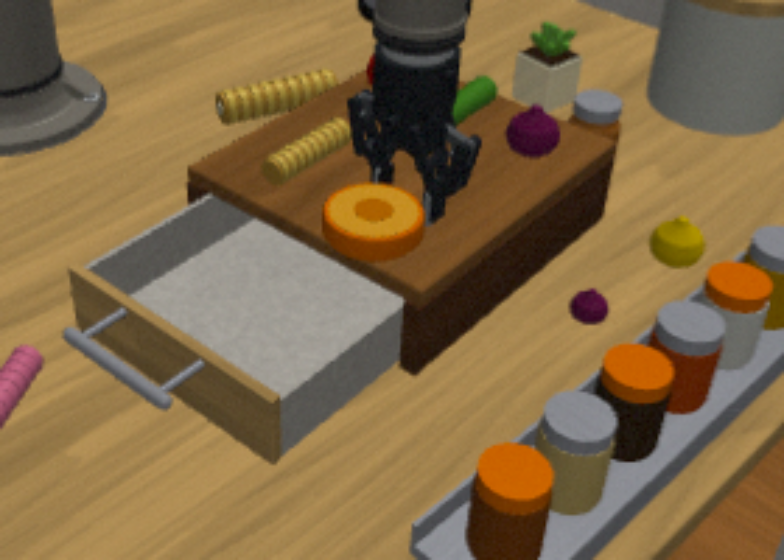

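The view shows the fingers behind the squash at (400,200), pushing it squarely toward the wide-open drawer; its front is near the board edge. Continue.

Request:
carry_out([
  {"tx": 0.01,"ty": -0.1,"tz": 0.02,"ax": 0,"ay": 0,"az": 0},
  {"tx": 0.015,"ty": -0.2,"tz": 0.02,"ax": 0,"ay": 0,"az": 0},
  {"tx": 0.02,"ty": -0.3,"tz": 0.02,"ax": 0,"ay": 0,"az": 0},
  {"tx": 0.03,"ty": -0.38,"tz": 0.02,"ax": 0,"ay": 0,"az": 0},
  {"tx": 0.03,"ty": -0.45,"tz": 0.02,"ax": 0,"ay": 0,"az": 0},
  {"tx": 0.03,"ty": -0.5,"tz": 0.02,"ax": 0,"ay": 0,"az": 0},
  {"tx": 0.03,"ty": -0.5,"tz": 0.02,"ax": 0,"ay": 0,"az": 0},
  {"tx": 0.03,"ty": -0.2,"tz": 0.5,"ax": 0,"ay": 0,"az": 0},
  {"tx": 0.03,"ty": -0.2,"tz": 0.65,"ax": 0,"ay": 0,"az": 0},
])

```text
t: 15.65
ee_pos: [0.6044, 0.0429, 0.181]
tool_rot: [-2.138, -2.299, 0.001]
wrist_force: [0.8, -0.5, 0.0]
gripper_width: 0.603
grip_force: 0.0
```

```bash
python3 m.py | head -6; python3 - <<'E'
from h import *
a=read_camera('scene'); save(a,'s4.png'); x=a['color'][130:330,180:460,::-1]; cv2.imwrite('pics/c4.png',cv2.resize(x,(784,560)))
E
```

```text
t 15.7
cob_center 0.91 px [250. 213.] mean [0.475 0.074] rect [0.475 0.074] [0.029 0.108] 6.7
cob_center 0.74 px [194. 291.] mean [0.246 0.225] rect [0.246 0.224] [0.147 0.04 ] 70.3
cob_center 0.71 px [369. 224.] mean [ 0.451 -0.277] rect [ 0.452 -0.278] [0.029 0.102] 32.5
stalk_center 0.85 px [189. 196.] mean [0.523 0.257] rect [0.523 0.257] [0.031 0.093] 7.3
tomato 0.83 px [189. 227.] mean [0.426 0.249] rect [0.426 0.248] [0.051 0.05 ] 3.7
```

View pics/c4.png

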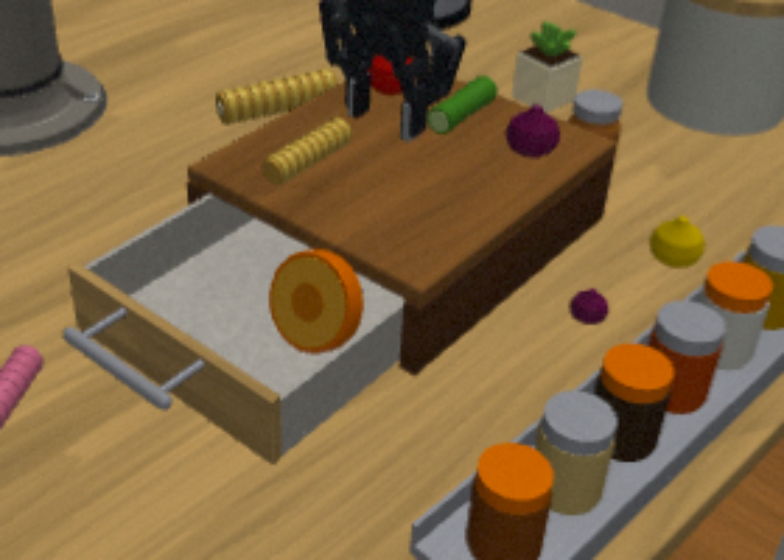

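The squash landed on edge, standing upright near (315,300) by the board edge. It's 26 mm thick, so I can now grip it by its thickness. Measure it.

```bash
python3 - <<'E'
from h import *
t=read_camera('top'); b=read_camera('scene')
for n,p in(('top',t),('scene',b)):
    c=p['color'].astype(int); hsv=cv2.cvtColor(p['color'],cv2.COLOR_RGB2HSV)
    for d in trace('squash',p)[:2]:
        ys,xs=np.nonzero(d['region']); print(n,d['p'],xs.min(),xs.max(),ys.min(),ys.max(),len(xs))
        if n=='top':
            for z in(.057,.1):
                P=np.array([onz(p,(x,y),z)[:2] for x,y in zip(xs,ys)]).astype(np.float32); print(z,cv2.minAreaRect(P),P.min(0),P.max(0))
    for d in pinpoint('squash_center',p)[:2]: print(n,'ctr',d['p'],onz(p,np.array(d['xy'])*[560,420],.055))
cv2.imwrite('pics/c5.png',np.hstack([cv2.resize(t['color'][130:270,220:370,::-1],(420,392)),cv2.resize(b['color'][200:280,250:330,::-1],(380,392))]))
E
```

```text
top ctr 0.32 [0.45575502 0.49439524 0.055     ]
scene 0.6 276 309 219 255 987
scene 0.6 204 323 200 294 6082
scene ctr 0.68 [ 0.58933982 -0.02709107  0.055     ]
scene ctr 0.67 [ 0.57576382 -0.0586357   0.055     ]
```

View pics/c5.png

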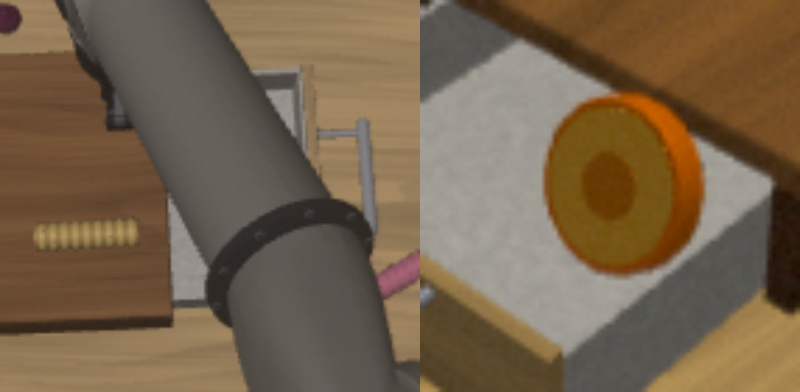

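Top view is blocked by the arm; the scene crop shows the disc on edge, leaning toward the board edge. I'll move above it with the fingers turned and look with the wrist camera.

Request:
carry_out([
  {"tx": 0,"ty": -0.1,"tz": 0.1,"ax": 0,"ay": 0,"az": -0.12},
  {"tx": 0,"ty": -0.3,"tz": 0.1,"ax": 0,"ay": 0,"az": -0.24},
  {"tx": -0.03,"ty": -0.5,"tz": 0.1,"ax": 0,"ay": 0,"az": -0.36},
  {"tx": -0.03,"ty": -0.5,"tz": 0.1,"ax": 0,"ay": 0,"az": -0.48},
  {"tx": -0.03,"ty": -0.5,"tz": 0.1,"ax": 0,"ay": 0,"az": -0.6},
  {"tx": -0.03,"ty": -0.5,"tz": 0.1,"ax": 0,"ay": 0,"az": -0.72},
  {"tx": -0.03,"ty": -0.5,"tz": 0.1,"ax": 0,"ay": 0,"az": -0.84},
  {"tx": -0.03,"ty": -0.5,"tz": 0.1,"ax": 0,"ay": 0,"az": -0.96},
  {"tx": -0.03,"ty": -0.5,"tz": 0.1,"ax": 0,"ay": 0,"az": -1.0},
  {"tx": -0.03,"ty": -0.5,"tz": 0.1,"ax": 0,"ay": 0,"az": -1.0},
])

```text
t: 17.75
ee_pos: [0.5994, -0.0595, 0.2004]
tool_rot: [3.134, 0.223, 0.0]
wrist_force: [-0.3, 0.2, -0.3]
gripper_width: 0.604
grip_force: 0.0
```

```bash
python3 - <<'E'
from h import *
s=get_state(); print(s['ee_pos'],s['tool_rot'])
a=read_camera('wrist'); b=read_camera('top')
print(trace('squash',a)[:1] and trace('squash',a)[0]['p'])
for n,p in(('w',a),('t',b)):
  for d in trace('squash',p)[:2]:
    ys,xs=np.nonzero(d['region'])
    for z in(.06,.1):
        P=np.array([onz(p,(x,y),z)[:2] for x,y in zip(xs,ys)]).astype(np.float32); print(n,d['p'],z,cv2.minAreaRect(P),P.min(0),P.max(0))
x=cv2.resize(a['color'][:,:,::-1],(400,300)); y=cv2.resize(b['color'][130:280,230:430,::-1],(400,300)); cv2.imwrite('pics/c6.png',np.hstack([x,y]))
E
```

```text
[ 0.59944085 -0.05949549  0.2003625 ] [3.13360217e+00 2.22537075e-01 1.19747345e-04]
0.67
w 0.67 0.06 ((0.6002655029296875, -0.03400983288884163), (0.06351711601018906, 0.09817468374967575), 88.78001403808594) [ 0.5510926 -0.0657166] [ 0.64927775 -0.00209918]
w 0.67 0.1 ((0.6105509996414185, -0.03591897338628769), (0.055427804589271545, 0.08567151427268982), 88.78001403808594) [ 0.5676406  -0.06358768] [ 0.6533212  -0.00807235]
w 0.63 0.06 ((0.5247730016708374, 0.005553305149078369), (0.3403718173503876, 0.5063721537590027), 4.201868534088135) [ 0.33723572 -0.24953008] [0.6948318  0.24571699]
w 0.63 0.1 ((0.544672966003418, -0.0013945400714874268), (0.2970232665538788, 0.44188231229782104), 4.201859951019287) [ 0.38101974 -0.22399133] [0.6930737  0.20818283]
t 0.72 0.06 ((0.5973320007324219, -0.03498133644461632), (0.09211289137601852, 0.05032436177134514), 16.5423583984375) [ 0.5535495  -0.06337931] [ 0.6413664  -0.00865722]
t 0.72 0.1 ((0.5861143469810486, -0.03409932553768158), (0.08941078186035156, 0.048848096281290054), 16.54235076904297) [ 0.5436163  -0.06166425] [ 0.6288571  -0.00854743]
```

View pics/c6.png

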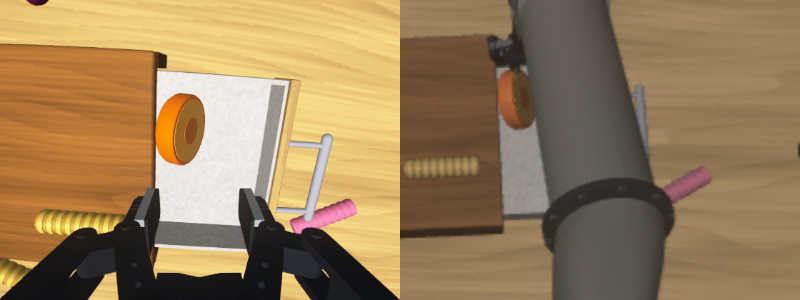

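Wrist view (left): the disc at (180,130) leans back ~23° against the board edge, with its foot at y≈-0.04 to -0.065. If I push the drawer in ~60 mm, its foot passes under the board's front face and it topples forward flat. I'll use the handle for that.

Request:
carry_out([
  {"tx": -0.09,"ty": -0.3,"tz": 0,"ax": 0,"ay": 0,"az": -0.048},
  {"tx": -0.185,"ty": -0.6,"tz": 0,"ax": 0,"ay": 0,"az": -0.048},
  {"tx": -0.185,"ty": -0.86,"tz": 0,"ax": 0,"ay": 0,"az": -0.048},
  {"tx": -0.185,"ty": -0.86,"tz": -0.2,"ax": 0,"ay": 0,"az": -0.048},
  {"tx": -0.185,"ty": -0.86,"tz": -0.45,"ax": 0,"ay": 0,"az": -0.048},
  {"tx": -0.185,"ty": -0.86,"tz": -0.7,"ax": 0,"ay": 0,"az": -0.048},
  {"tx": -0.185,"ty": -0.86,"tz": -0.88,"ax": 0,"ay": 0,"az": -0.048},
  {"tx": -0.185,"ty": -0.86,"tz": -0.88,"ax": 0,"ay": 0,"az": -0.048},
], fingers=-0.06)

```text
t: 19.05
ee_pos: [0.56, -0.2309, 0.0217]
tool_rot: [-3.137, -0.109, 0.009]
wrist_force: [-0.3, 0.0, -0.1]
gripper_width: 0.53
grip_force: 0.0
```

Request:
carry_out([
  {"tx": 0,"ty": 0,"tz": 0,"ax": 0,"ay": 0,"az": 0},
  {"tx": 0,"ty": 0,"tz": 0,"ax": 0,"ay": 0,"az": 0},
  {"tx": 0,"ty": 0,"tz": 0,"ax": 0,"ay": 0,"az": 0},
  {"tx": 0,"ty": 0,"tz": 0,"ax": 0,"ay": 0,"az": 0},
], fingers=1)

```text
t: 19.55
ee_pos: [0.564, -0.2312, 0.0265]
tool_rot: [3.139, 0.109, 0.005]
wrist_force: [-0.8, 2.5, 8.7]
gripper_width: 0.148
grip_force: 39.4
```

Push in 60 mm, then back out.

Request:
carry_out([
  {"tx": -0.005,"ty": 0.06,"tz": 0,"ax": 0,"ay": 0,"az": 0},
  {"tx": -0.01,"ty": 0.15,"tz": 0,"ax": 0,"ay": 0,"az": 0},
  {"tx": -0.015,"ty": 0.24,"tz": 0,"ax": 0,"ay": 0,"az": 0},
  {"tx": -0.02,"ty": 0.32,"tz": 0,"ax": 0,"ay": 0,"az": 0},
  {"tx": -0.02,"ty": 0.32,"tz": 0,"ax": 0,"ay": 0,"az": 0},
  {"tx": -0.02,"ty": 0.32,"tz": 0,"ax": 0,"ay": 0,"az": 0},
])

```text
t: 20.3
ee_pos: [0.5594, -0.1672, 0.0264]
tool_rot: [3.139, 0.109, 0.003]
wrist_force: [-3.6, 1.6, 11.6]
gripper_width: 0.149
grip_force: 40.4
```

```bash
cat > sq.py <<'E'
from h import *
s=get_state(); print(s['t'],s['ee_pos'],s['wrist_force'])
for n in('top','scene'):
  p=read_camera(n)
  for d in trace('squash',p)[:1]:
    ys,xs=np.nonzero(d['region'])
    P=np.array([onz(p,(x,y),.03)[:2] for x,y in zip(xs,ys)]).astype(np.float32); print(n,d['p'],cv2.minAreaRect(P),P.min(0),P.max(0),xs.min(),xs.max(),ys.min(),ys.max())
E
python3 sq.py
```

```text
20.3 [ 0.55941028 -0.16715797  0.02643885] [-3.64761331  1.64781006 11.60548873]
top 0.71 ((0.5998945236206055, -0.05301160737872124), (0.09638791531324387, 0.08674735575914383), 1.5102052688598633) [ 0.5512463  -0.09620418] [ 0.648206   -0.00900463] 279 306 167 196
scene 0.71 ((0.5963039398193359, -0.031071778386831284), (0.08575225621461868, 0.058607008308172226), 2.4983057975769043) [ 0.55397797 -0.06125705] [ 0.64010847 -0.00181847] 276 307 236 255
```

It toppled flat. Pull the drawer out again, release and raise.

Request:
carry_out([
  {"tx": 0.005,"ty": -0.06,"tz": 0,"ax": 0,"ay": 0,"az": 0},
  {"tx": 0.01,"ty": -0.15,"tz": 0,"ax": 0,"ay": 0,"az": 0},
  {"tx": 0.015,"ty": -0.24,"tz": 0,"ax": 0,"ay": 0,"az": 0},
  {"tx": 0.02,"ty": -0.32,"tz": 0,"ax": 0,"ay": 0,"az": 0},
  {"tx": 0.02,"ty": -0.32,"tz": 0,"ax": 0,"ay": 0,"az": 0},
])

```text
t: 21.12
ee_pos: [0.564, -0.2312, 0.0264]
tool_rot: [-3.14, -0.108, -0.005]
wrist_force: [-1.2, 1.5, 10.7]
gripper_width: 0.149
grip_force: 41.2
```

Request:
carry_out([
  {"tx": 0,"ty": 0,"tz": 0,"ax": 0,"ay": 0,"az": 0},
  {"tx": 0,"ty": 0,"tz": 0,"ax": 0,"ay": 0,"az": 0},
  {"tx": 0,"ty": 0,"tz": 0,"ax": 0,"ay": 0,"az": 0},
  {"tx": 0,"ty": 0,"tz": 0.2,"ax": 0,"ay": 0,"az": 0},
  {"tx": 0,"ty": 0,"tz": 0.5,"ax": 0,"ay": 0,"az": 0},
  {"tx": 0,"ty": 0,"tz": 0.8,"ax": 0,"ay": 0,"az": 0.12},
  {"tx": -0.13,"ty": 0.3,"tz": 0.9,"ax": 0,"ay": 0,"az": 0.24},
  {"tx": -0.26,"ty": 0.6,"tz": 0.9,"ax": 0,"ay": 0,"az": 0.36},
  {"tx": -0.4,"ty": 0.9,"tz": 0.9,"ax": 0,"ay": 0,"az": 0.48},
  {"tx": -0.43,"ty": 1,"tz": 0.9,"ax": 0,"ay": 0,"az": 0.6},
  {"tx": -0.43,"ty": 1,"tz": 0.9,"ax": 0,"ay": 0,"az": 0.72},
  {"tx": -0.43,"ty": 1,"tz": 0.9,"ax": 0,"ay": 0,"az": 0.84},
  {"tx": -0.43,"ty": 1,"tz": 0.9,"ax": 0,"ay": 0,"az": 0.96},
], fingers=-0.2)

```text
t: 22.75
ee_pos: [0.4762, -0.0317, 0.2042]
tool_rot: [2.283, 2.158, -0.0]
wrist_force: [-0.6, -0.2, 0.3]
gripper_width: 0.597
grip_force: 0.0
```

```bash
python3 sq.py; python3 m.py|head -8; python3 - <<'E'
from h import *
s=get_state(); print(R.from_rotvec(s['tool_rot']).as_matrix()[:,1],s['joints'])
E
```

```text
22.75 [ 0.47620442 -0.03165198  0.20424603] [-0.57504021 -0.17808399  0.32724093]
scene 0.8 ((0.5986864566802979, -0.09708574414253235), (0.09025238454341888, 0.06735505908727646), 6.153233051300049) [ 0.55394465 -0.13378666] [ 0.64465946 -0.06306962] 256 291 245 269
t 23.0
squash_center 0.68 px [322. 179.] mean [ 0.587 -0.14 ] rect [ 0.589 -0.141] [0.053 0.015] 0.5
cob_center 0.73 px [111. 218.] mean [0.449 0.481] rect [0.449 0.483] [0.083 0.064] 82.7
cob_center 0.67 px [368. 225.] mean [ 0.451 -0.275] rect [ 0.451 -0.275] [0.028 0.108] 32.0
cob_center 0.64 px [251. 214.] mean [0.474 0.072] rect [0.473 0.073] [0.033 0.11 ] 8.1
cob_center 0.59 px [195. 291.] mean [0.245 0.223] rect [0.245 0.224] [0.151 0.04 ] 70.3
stalk_center 0.55 px [190. 196.] mean [0.523 0.255] rect [0.523 0.255] [0.033 0.096] 5.7
tomato 0.52 px [189. 227.] mean [0.426 0.249] rect [0.426 0.25 ] [0.049 0.051] 48.1
[ 9.98061792e-01 -6.22306967e-02  1.99270996e-05] [ 0.49084373  0.199123   -0.62115186  1.97395237  0.13646943  1.00919094
 -0.25616394]
```

Squash now lies flat in the drawer (x 0.555–0.645). Now the cob at (0.474, 0.073).

Request:
carry_out([
  {"tx": -0.01,"ty": 0.26,"tz": 0,"ax": 0,"ay": 0,"az": 0.11},
  {"tx": -0.01,"ty": 0.52,"tz": 0,"ax": 0,"ay": 0,"az": 0.11},
  {"tx": -0.01,"ty": 0.52,"tz": -0.15,"ax": 0,"ay": 0,"az": 0.11},
  {"tx": -0.01,"ty": 0.52,"tz": -0.35,"ax": 0,"ay": 0,"az": 0.11},
  {"tx": -0.01,"ty": 0.52,"tz": -0.55,"ax": 0,"ay": 0,"az": 0.11},
  {"tx": -0.01,"ty": 0.52,"tz": -0.66,"ax": 0,"ay": 0,"az": 0.11},
  {"tx": -0.01,"ty": 0.52,"tz": -0.66,"ax": 0,"ay": 0,"az": 0.11},
])

```text
t: 24.32
ee_pos: [0.4731, 0.0721, 0.071]
tool_rot: [-2.102, -2.331, 0.004]
wrist_force: [0.7, 1.1, 0.8]
gripper_width: 0.601
grip_force: 0.0
```

Request:
carry_out([
  {"tx": 0,"ty": 0,"tz": 0,"ax": 0,"ay": 0,"az": 0},
  {"tx": 0,"ty": 0,"tz": 0,"ax": 0,"ay": 0,"az": 0},
  {"tx": 0,"ty": 0,"tz": 0,"ax": 0,"ay": 0,"az": 0},
  {"tx": 0,"ty": 0,"tz": 0,"ax": 0,"ay": 0,"az": 0},
], fingers=1)

```text
t: 24.82
ee_pos: [0.4756, 0.0725, 0.0736]
tool_rot: [2.103, 2.331, 0.003]
wrist_force: [0.0, -0.8, 6.8]
gripper_width: 0.341
grip_force: 41.2
```

Request:
carry_out([
  {"tx": 0,"ty": 0,"tz": 0.2,"ax": 0,"ay": 0,"az": 0},
  {"tx": 0.02,"ty": -0.1,"tz": 0.4,"ax": 0,"ay": 0,"az": 0},
  {"tx": 0.1,"ty": -0.35,"tz": 0.4,"ax": 0,"ay": 0,"az": 0},
  {"tx": 0.2,"ty": -0.6,"tz": 0.4,"ax": 0,"ay": 0,"az": 0},
  {"tx": 0.2,"ty": -0.84,"tz": 0.4,"ax": 0,"ay": 0,"az": 0},
  {"tx": 0.2,"ty": -0.84,"tz": 0.3,"ax": 0,"ay": 0,"az": 0},
  {"tx": 0.2,"ty": -0.84,"tz": 0.1,"ax": 0,"ay": 0,"az": 0},
  {"tx": 0.2,"ty": -0.84,"tz": -0.1,"ax": 0,"ay": 0,"az": 0},
  {"tx": 0.2,"ty": -0.84,"tz": -0.28,"ax": 0,"ay": 0,"az": 0},
  {"tx": 0.2,"ty": -0.84,"tz": -0.36,"ax": 0,"ay": 0,"az": 0},
  {"tx": 0.2,"ty": -0.84,"tz": -0.36,"ax": 0,"ay": 0,"az": 0},
])

```text
t: 26.2
ee_pos: [0.514, -0.0956, -0.0]
tool_rot: [-2.103, -2.332, 0.001]
wrist_force: [0.1, -0.6, -1.4]
gripper_width: 0.343
grip_force: 40.3
```

Request:
carry_out([
  {"tx": 0,"ty": 0,"tz": 0,"ax": 0,"ay": 0,"az": 0},
  {"tx": 0,"ty": 0,"tz": 0,"ax": 0,"ay": 0,"az": 0},
  {"tx": 0,"ty": 0,"tz": 0,"ax": 0,"ay": 0,"az": 0},
  {"tx": 0,"ty": 0,"tz": 0.2,"ax": 0,"ay": 0,"az": 0},
  {"tx": 0,"ty": 0,"tz": 0.5,"ax": 0,"ay": 0,"az": 0},
  {"tx": 0,"ty": 0,"tz": 0.8,"ax": 0,"ay": 0,"az": 0},
  {"tx": 0,"ty": 0.3,"tz": 1,"ax": 0,"ay": 0,"az": 0},
  {"tx": 0,"ty": 0.6,"tz": 1,"ax": 0,"ay": 0,"az": 0},
  {"tx": 0,"ty": 0.9,"tz": 1,"ax": 0,"ay": 0,"az": 0},
  {"tx": 0,"ty": 0.9,"tz": 1,"ax": 0,"ay": 0,"az": 0},
], fingers=-0.2)

```text
t: 27.45
ee_pos: [0.5138, 0.0904, 0.2015]
tool_rot: [-2.093, -2.342, -0.005]
wrist_force: [-0.2, -1.2, 0.2]
gripper_width: 0.601
grip_force: 0.0
```

```bash
python3 sq.py; python3 m.py|head -8; python3 - <<'E'
from h import *
s=get_state(); print(R.from_rotvec(s['tool_rot']).as_matrix()[:,1],s['joints'])
p=read_camera('scene')
for d in pinpoint('cob_center',p)[:4]:print(d['p'],onz(p,np.array(d['xy'])*[560,420],.025))
E
```

```text
27.45 [0.51380572 0.09042525 0.20153225] [-0.21701915 -1.15198202  0.21653063]
top 0.83 ((0.6032545566558838, -0.1107461079955101), (0.09984910488128662, 0.09319522231817245), 1.0692909955978394) [ 0.5532421  -0.15725209] [ 0.6533861  -0.06404775] 296 325 166 196
scene 0.97 ((0.5996962785720825, -0.09621688723564148), (0.08765110373497009, 0.06742727756500244), 2.6974806785583496) [ 0.55631274 -0.13138561] [ 0.6438042  -0.06228025] 256 291 247 269
t 27.7
squash_center 0.94 px [311. 180.] mean [ 0.582 -0.106] rect [ 0.583 -0.106] [0.088 0.085] 1.0
squash_center 0.52 px [189. 196.] mean [0.524 0.257] rect [0.524 0.257] [0.032 0.093] 7.3
cob_center 0.82 px [194. 291.] mean [0.246 0.224] rect [0.246 0.224] [0.151 0.04 ] 71.5
cob_center 0.79 px [310. 207.] mean [ 0.498 -0.103] rect [ 0.497 -0.102] [0.027 0.075] 1.6
cob_center 0.67 px [367. 225.] mean [ 0.45  -0.273] rect [ 0.45  -0.275] [0.027 0.105] 29.7
stalk_center 0.61 px [190. 195.] mean [0.524 0.256] rect [0.524 0.257] [0.027 0.088] 9.8
tomato 0.54 px [189. 228.] mean [0.425 0.249] rect [0.426 0.248] [0.051 0.05 ] 3.7
[9.94733565e-01 1.02494560e-01 2.57729575e-05] [ 0.32184932  0.30378657 -0.72064241  1.88144056  0.23080409  1.04058108
 -0.39123497]
0.79 [0.26308636 0.23598766 0.025     ]
0.77 [ 0.51376746 -0.08736619  0.025     ]
0.55 [ 0.47527687 -0.29538384  0.025     ]
```

Request:
carry_out([
  {"tx": 0.045,"ty": 0.3,"tz": 0,"ax": 0,"ay": 0,"az": 0},
  {"tx": 0.045,"ty": 0.6,"tz": 0,"ax": 0,"ay": 0,"az": 0},
  {"tx": 0.045,"ty": 0.82,"tz": 0,"ax": 0,"ay": 0,"az": 0},
  {"tx": 0.045,"ty": 0.82,"tz": 0,"ax": 0,"ay": 0,"az": 0},
  {"tx": 0.045,"ty": 0.82,"tz": -0.15,"ax": 0,"ay": 0,"az": 0},
  {"tx": 0.045,"ty": 0.82,"tz": -0.35,"ax": 0,"ay": 0,"az": 0},
  {"tx": 0.045,"ty": 0.82,"tz": -0.55,"ax": 0,"ay": 0,"az": 0},
  {"tx": 0.045,"ty": 0.82,"tz": -0.64,"ax": 0,"ay": 0,"az": 0},
  {"tx": 0.045,"ty": 0.82,"tz": -0.64,"ax": 0,"ay": 0,"az": 0},
])

```text
t: 29.38
ee_pos: [0.5231, 0.2473, 0.0716]
tool_rot: [-2.105, -2.332, 0.003]
wrist_force: [-0.2, -0.7, 0.6]
gripper_width: 0.601
grip_force: 0.0
```

Request:
carry_out([
  {"tx": 0,"ty": 0,"tz": 0,"ax": 0,"ay": 0,"az": 0},
  {"tx": 0,"ty": 0,"tz": 0,"ax": 0,"ay": 0,"az": 0},
  {"tx": 0,"ty": 0,"tz": 0,"ax": 0,"ay": 0,"az": 0},
  {"tx": 0,"ty": 0,"tz": 0,"ax": 0,"ay": 0,"az": 0},
], fingers=1)

```text
t: 29.88
ee_pos: [0.5247, 0.249, 0.0741]
tool_rot: [2.103, 2.332, 0.004]
wrist_force: [-0.1, -0.3, 7.3]
gripper_width: 0.36
grip_force: 41.6
```

Request:
carry_out([
  {"tx": 0,"ty": 0,"tz": 0.2,"ax": 0,"ay": 0,"az": 0},
  {"tx": 0,"ty": 0,"tz": 0.4,"ax": 0,"ay": 0,"az": 0},
  {"tx": 0,"ty": -0.2,"tz": 0.5,"ax": 0,"ay": 0,"az": 0},
  {"tx": -0.05,"ty": -0.5,"tz": 0.5,"ax": 0,"ay": 0,"az": 0},
  {"tx": -0.1,"ty": -0.8,"tz": 0.5,"ax": 0,"ay": 0,"az": 0},
  {"tx": -0.15,"ty": -1,"tz": 0.5,"ax": 0,"ay": 0,"az": 0},
  {"tx": -0.15,"ty": -1,"tz": 0.5,"ax": 0,"ay": 0,"az": 0},
])

```text
t: 30.75
ee_pos: [0.4928, 0.0441, 0.1724]
tool_rot: [2.111, 2.325, -0.003]
wrist_force: [1.4, 0.0, -0.3]
gripper_width: 0.366
grip_force: 40.8
```

Request:
carry_out([
  {"tx": -0.08,"ty": -0.3,"tz": 0,"ax": 0,"ay": 0,"az": 0},
  {"tx": -0.15,"ty": -0.6,"tz": 0,"ax": 0,"ay": 0,"az": 0},
  {"tx": -0.15,"ty": -0.75,"tz": 0,"ax": 0,"ay": 0,"az": 0},
  {"tx": -0.15,"ty": -0.75,"tz": -0.2,"ax": 0,"ay": 0,"az": 0},
  {"tx": -0.15,"ty": -0.75,"tz": -0.4,"ax": 0,"ay": 0,"az": 0},
  {"tx": -0.15,"ty": -0.75,"tz": -0.6,"ax": 0,"ay": 0,"az": 0},
  {"tx": -0.15,"ty": -0.75,"tz": -0.78,"ax": 0,"ay": 0,"az": 0},
  {"tx": -0.15,"ty": -0.75,"tz": -0.85,"ax": 0,"ay": 0,"az": 0},
  {"tx": -0.15,"ty": -0.75,"tz": -0.85,"ax": 0,"ay": 0,"az": 0},
])

```text
t: 31.88
ee_pos: [0.4637, -0.1008, 0.0022]
tool_rot: [-2.102, -2.333, -0.0]
wrist_force: [0.3, -0.1, -0.0]
gripper_width: 0.363
grip_force: 40.8
```

Request:
carry_out([
  {"tx": 0,"ty": 0,"tz": 0,"ax": 0,"ay": 0,"az": 0},
  {"tx": 0,"ty": 0,"tz": 0,"ax": 0,"ay": 0,"az": 0},
  {"tx": 0,"ty": 0,"tz": 0,"ax": 0,"ay": 0,"az": 0},
  {"tx": 0,"ty": 0,"tz": 0.2,"ax": 0,"ay": 0,"az": 0},
  {"tx": 0,"ty": 0,"tz": 0.5,"ax": 0,"ay": 0,"az": 0},
  {"tx": 0,"ty": 0,"tz": 0.8,"ax": 0,"ay": 0,"az": 0},
  {"tx": 0,"ty": 0,"tz": 0.9,"ax": 0,"ay": 0,"az": 0},
  {"tx": 0.1,"ty": -0.3,"tz": 0.9,"ax": 0,"ay": 0,"az": 0},
  {"tx": 0.25,"ty": -0.6,"tz": 0.9,"ax": 0,"ay": 0,"az": 0},
  {"tx": 0.4,"ty": -0.85,"tz": 0.9,"ax": 0,"ay": 0,"az": 0},
  {"tx": 0.5,"ty": -1,"tz": 0.9,"ax": 0,"ay": 0,"az": 0},
  {"tx": 0.5,"ty": -1,"tz": 0.9,"ax": 0,"ay": 0,"az": 0},
], fingers=0.05)

```text
t: 33.38
ee_pos: [0.5637, -0.3048, 0.1818]
tool_rot: [2.109, 2.328, 0.0]
wrist_force: [-0.5, -0.1, -0.3]
gripper_width: 0.475
grip_force: 0.0
```

```bash
python3 sq.py; python3 - <<'E'
from h import *
p=read_camera('scene'); q=read_camera('wrist')
for l in('cob_center','stalk_center','drawer_handle','tomato','onion'):
  for d in pinpoint(l,p)[:3]:print(l,d['p'],onz(p,np.array(d['xy'])*[560,420],.025 if 'center' in l else .07 if 'd' in l else .1))
cv2.imwrite('pics/c7.png',np.hstack([cv2.resize(p['color'][170:310,190:390,::-1],(400,280)),cv2.resize(q['color'][:,:,::-1],(373,280))]))
E
```

```text
33.375 [ 0.56370355 -0.30479981  0.1817817 ] [-0.46492831 -0.11387272 -0.2526266 ]
top 0.98 ((0.6048764586448669, -0.1123187243938446), (0.0966113954782486, 0.08997958898544312), 1.0439784526824951) [ 0.55633974 -0.15721583] [ 0.6532962  -0.06713748] 297 325 166 195
scene 0.76 ((0.6009112596511841, -0.09849375486373901), (0.0887245461344719, 0.06482184678316116), 5.058457374572754) [ 0.55748576 -0.1325108 ] [ 0.64633805 -0.06571674] 257 291 247 270
cob_center 0.93 [ 0.48590805 -0.3015326   0.025     ]
cob_center 0.76 [0.25669397 0.23977456 0.025     ]
cob_center 0.72 [ 0.51070818 -0.09186515  0.025     ]
stalk_center 0.75 [ 0.45478552 -0.10050886  0.025     ]
drawer_handle 0.75 [ 0.55914747 -0.23221106  0.07      ]
drawer_handle 0.17 [0.65409231 0.31398688 0.07      ]
tomato 0.54 [0.42945634 0.26276233 0.1       ]
onion 0.61 [0.61326778 0.2623299  0.1       ]
onion 0.56 [0.81850899 0.19706605 0.1       ]
onion 0.55 [0.81167651 0.07425891 0.1       ]
```

View pics/c7.png

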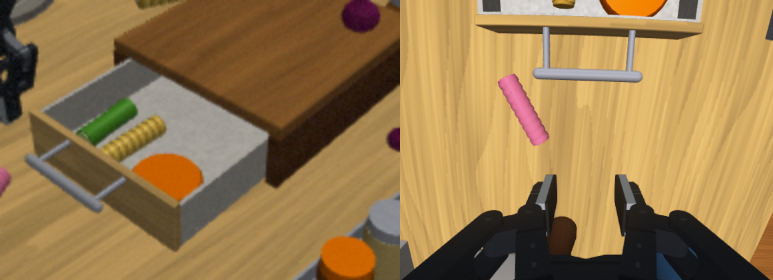

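All three scraps lie flat in the drawer (stalk, cob and squash, left view at (110,120), (135,140), (168,180)). Now shut the fingers, descend outside the handle and push home.

Request:
carry_out([
  {"tx": 0,"ty": 0.1,"tz": -0.2,"ax": 0,"ay": 0,"az": 0},
  {"tx": 0,"ty": 0.1,"tz": -0.45,"ax": 0,"ay": 0,"az": 0},
  {"tx": 0,"ty": 0.1,"tz": -0.7,"ax": 0,"ay": 0,"az": 0},
  {"tx": 0,"ty": 0.1,"tz": -0.83,"ax": 0,"ay": 0,"az": 0},
  {"tx": 0,"ty": 0.1,"tz": -0.83,"ax": 0,"ay": 0,"az": 0},
], fingers=1)

```text
t: 34.55
ee_pos: [0.5617, -0.281, 0.0143]
tool_rot: [-2.101, -2.33, 0.002]
wrist_force: [-1.0, -0.2, 1.3]
gripper_width: 0.0
grip_force: 0.0
```

Request:
carry_out([
  {"tx": 0,"ty": 0.1,"tz": 0,"ax": 0,"ay": 0,"az": 0},
  {"tx": -0.01,"ty": 0.2,"tz": 0,"ax": 0,"ay": 0,"az": 0},
  {"tx": -0.015,"ty": 0.3,"tz": 0,"ax": 0,"ay": 0,"az": 0},
  {"tx": -0.02,"ty": 0.4,"tz": 0,"ax": 0,"ay": 0,"az": 0},
  {"tx": -0.03,"ty": 0.5,"tz": 0,"ax": 0,"ay": 0,"az": 0},
  {"tx": -0.04,"ty": 0.6,"tz": 0,"ax": 0,"ay": 0,"az": 0},
  {"tx": -0.045,"ty": 0.7,"tz": 0,"ax": 0,"ay": 0,"az": 0},
  {"tx": -0.05,"ty": 0.8,"tz": 0,"ax": 0,"ay": 0,"az": 0},
  {"tx": -0.06,"ty": 0.88,"tz": 0,"ax": 0,"ay": 0,"az": 0},
  {"tx": -0.06,"ty": 0.88,"tz": 0,"ax": 0,"ay": 0,"az": 0},
])

```text
t: 35.8
ee_pos: [0.5511, -0.1033, 0.0162]
tool_rot: [-2.1, -2.335, -0.001]
wrist_force: [0.4, -0.0, -0.8]
gripper_width: 0.004
grip_force: 0.0
```

Request:
carry_out([
  {"tx": -0.005,"ty": 0.05,"tz": 0,"ax": 0,"ay": 0,"az": 0},
  {"tx": -0.01,"ty": 0.1,"tz": 0,"ax": 0,"ay": 0,"az": 0},
  {"tx": -0.01,"ty": 0.15,"tz": 0,"ax": 0,"ay": 0,"az": 0},
  {"tx": -0.01,"ty": 0.15,"tz": 0,"ax": 0,"ay": 0,"az": 0},
])

```text
t: 36.3
ee_pos: [0.5488, -0.0797, 0.0161]
tool_rot: [2.106, 2.328, -0.007]
wrist_force: [-0.0, -10.2, 0.1]
gripper_width: -0.003
grip_force: 5.3
```

```bash
python3 - <<'E'
from h import *
s=get_state(); print(s['ee_pos'],s['wrist_force'])
for n in('top','scene'):
  p=read_camera(n)
  for l in('drawer_handle','squash_center'):
    for d in pinpoint(l,p)[:2]:print(n,l,d['p'],onz(p,np.array(d['xy'])*[560,420],.07))
E
```

```text
[ 0.54884745 -0.07971455  0.01612622] [ -0.04468078 -10.20013712   0.14036971]
scene drawer_handle 0.84 [ 0.54788495 -0.0618783   0.07      ]
```

Stop reached at exactly the expected place (handle y -0.062, 170 mm travel). A slightly firmer push, then retreat.

Request:
carry_out([
  {"tx": 0,"ty": 0.03,"tz": 0,"ax": 0,"ay": 0,"az": 0},
  {"tx": 0,"ty": 0.03,"tz": 0,"ax": 0,"ay": 0,"az": 0},
])

```text
t: 36.85
ee_pos: [0.5487, -0.0798, 0.0162]
tool_rot: [2.109, 2.321, -0.015]
wrist_force: [-0.1, -23.8, 0.3]
gripper_width: -0.0
grip_force: 11.6
```

Request:
carry_out([
  {"tx": 0,"ty": -0.15,"tz": 0,"ax": 0,"ay": 0,"az": 0},
  {"tx": 0,"ty": -0.4,"tz": 0,"ax": 0,"ay": 0,"az": 0},
  {"tx": 0,"ty": -0.6,"tz": 0.2,"ax": 0,"ay": 0,"az": 0},
  {"tx": 0,"ty": -0.8,"tz": 0.5,"ax": 0,"ay": 0,"az": 0},
  {"tx": 0,"ty": -0.8,"tz": 0.8,"ax": 0,"ay": 0,"az": 0},
  {"tx": 0,"ty": -0.8,"tz": 0.9,"ax": 0,"ay": 0,"az": 0},
  {"tx": 0,"ty": -0.8,"tz": 0.9,"ax": 0,"ay": 0,"az": 0},
])

```text
t: 37.72
ee_pos: [0.551, -0.2293, 0.1988]
tool_rot: [2.101, 2.33, 0.003]
wrist_force: [0.8, 0.1, -1.2]
gripper_width: -0.005
grip_force: 0.0
```

```bash
python3 m.py; python3 - <<'E'
from h import *
p=read_camera('scene')
for l in('drawer_handle','squash_center','stalk_center'):
    for d in pinpoint(l,p)[:2]:print(l,d['p'],onz(p,np.array(d['xy'])*[560,420],.07))
E
```

```text
t 37.775
squash_center 0.65 px [189. 227.] mean [0.429 0.251] rect [0.429 0.251] [0.048 0.05 ] 1.6
cob_center 0.83 px [194. 291.] mean [0.245 0.223] rect [0.243 0.222] [0.146 0.043] 70.2
cob_center 0.76 px [363. 227.] mean [ 0.443 -0.259] rect [ 0.443 -0.26 ] [0.029 0.069] 28.2
tomato 0.73 px [190. 228.] mean [0.425 0.247] rect [0.424 0.247] [0.054 0.052] 3.7
onion 0.74 px [191. 166.] mean [0.614 0.256] rect [0.614 0.256] [0.053 0.054] 1.8
onion 0.6 px [178. 133.] mean [0.718 0.303] rect [0.718 0.303] [0.048 0.049] 1.9
onion 0.41 px [222. 136.] mean [0.71  0.169] rect [0.711 0.168] [0.032 0.03 ] 2.8
drawer_handle 0.51 px [293. 196.] mean [ 0.543 -0.054] rect [ 0.545 -0.041] [0.128 0.058] 3.9
mill 0.78 px [444. 201.] mean [ 0.538 -0.516] rect [ 0.538 -0.518] [0.054 0.104] 28.2
plant 0.89 px [111. 218.] mean [0.461 0.505] rect [0.461 0.507] [0.086 0.066] 83.3
plant 0.17 px [192. 166.] mean [0.636 0.269] rect [0.636 0.27 ] [0.053 0.054] 1.8
drawer_handle 0.84 [ 0.54315566 -0.05941267  0.07      ]
```

```bash
python3 -c "
from bench import *
print(close_job())"
```

```text
the job is handed in; nothing more can be done
None
```

The squash, cob and stalk are in the drawer and it is pushed fully home against its stop; the tomato and onion stayed put and I touched none of the jar, mill or plant; the job was handed in at about 38 s, with no verdict returned.

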